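# Feed a plaque tray past a spring gate

## Robot

A 6-joint arm with a two-finger parallel gripper is mounted at the origin on a cart in front of the work surface, level with it; the furniture and walls round the work are solid. World frame = base frame: x ahead of the robot, y to its left, z up, the work surface at z = 0. Lengths are in mm, angles in degrees, forces in N, time in s.
With the tool pointing down it reaches from about 300 to 850 mm from the base axis. Payload 4.2 kg.
Tool frame: the origin (TCP) lies on the centre line of the jaws, within the pads' length; the fingertips stand 14 mm ahead of it and the grasp point (between the pads) lies 5 mm behind it; z points along the fingers, y is the line along which they close (so a half turn about z gives the same grasp; the last joint's range is limited). The gripper opens to 91 mm and grips with 3 to 60 N. Pads are 32 mm wide; open, the fingers measure 118 mm over their backs; the gripper's body (76 mm by 178 mm) begins 60 mm behind the grasp point.
Start: joints at [74.656, 18.312, 89.639, -0, 72.044, -1.146], TCP at [141.032, 557.451, 227.976] pointing down, gripper open.
Joint ranges: [-177.97, 177.97], [-48.28, 115.42], [12.27, 149.76], [-77.06, 257.06], [2.81, 150.46], [-146.56, 146.56]. Speed limits (degrees/s): [147.25, 147.25, 180, 180, 180, 180].

## Interface

Orientations are given as [roll, pitch, yaw] about the fixed x, y, z axes, in that order (R = Rz(yaw) Ry(pitch) Rx(roll)).
In Python, from workcell import env gives the robot as it stands.
- The arm moves only by the tool arm_command, never from a script. Its argument "motion" is a list of rows, each an object with "offset": the shift along the tool's x, y, z in m, a list of three; "spin": the turn about the tool's z in rad. In form: [{"offset": [tx, ty, tz], "spin": spin}, ...]. A call has 1 to 5 rows; each row shifts and turns the commanded pose from where the row before left it, along the tool's axes as they then stand; what a row does not reach is not made up. A row lasts 1/8 s, in which the tool goes at most 62.5 mm and 10.7 degrees, less where a joint would pass 70% of its speed; a pose out of reach is approached as far as the arm can. A call with a gripper value outside its range is refused whole. "jaw" is the finger opening in m, from 0 to 0.0912, set as the call begins (left out, the last holds). The fingers move at their own pace and stop on an object; "newtons" is the grip in N (left out, the last holds). Time passes only in rows, so rows that do not move let the fingers close. It gives the time, the measured TCP pose, the force, the opening and the grip force at its end, in the units of the state.
- env.state(): the state, without advancing time (a new reading comes with each control period).
- env.grab_frame(name): name is "scene" or "top"; returns (picture, depth): 480x640x3 uint8, blue, green, red; 480x640 float32, mm along the optical axis (not along the pixel's ray), 0 where there is no reading.
- env.camera_model(name): a dict with "fx", "fy", "cx", "cy" (pixels), "k1" (the pictures are not rectified: a ray, as slopes to the right and down, at radius r is drawn at 1 + k1 r^2 times it, then the intrinsics apply), "eye" and "rotation" of the camera in the world. Camera axes: x right, y down, z forward; pixel columns grow to the right and rows downward; lengths in mm; the calibration is good to about 2 mm. A picture is of the moment at which its call begins. camera_model takes no time and is no camera call.
- env.job_done(): hands the job in; it is judged then, once.
Trained networks look in the newest picture that a camera, given by its name, has taken for a name from the list of things; names that differ only in an ending like _2 or _b are one class to them, and where a whole thing is asked for, a point or a joint stands for the part that bears it (a point fixed in the world has none). Each returns a list of dicts, best first, with "score" (0 to 1); they miss things now and then, are a little off and sometimes report something else, mostly with a low value. They report only what shows in the picture. A call takes as long as a camera call. They do not tell look-alikes from the thing itself.
- env.boxes_of(camera, target): "bbox" ([left, top, right, bottom] in pixels, round what is visible of it).
- env.pinpoint(camera, target): "location" ([column, row] in pixels: a listed point, or the origin of a listed thing).
The state is a dict: "time_s": time; "qpos": joint angles; "qvel": joint speeds; "effort": joint torques, N m; "ee_pos": TCP position; "ee_rot": TCP orientation; "force": force on the tool from outside, world axes, zero at the start; "torque": the same for the moment, N m; "gripper_width": finger opening in mm; "gripper_force": force on a finger pad.
Only numpy, scipy, OpenCV 4.12 (cv2) and the standard library are available. Lean on these libraries where they do the work, as an engineer would, in place of code of your own. Each camera call takes 0.05 s, during which the arm holds its last target. There are 200 camera calls.

## Task

Feed the tray with its clay plaque along the chute, past the spring gate and all the way home against the end stop. Press the gate's long bar down with one fingertip before the tray gets to the gate, and keep the gate down below the deck while you push the tray from behind until the whole tray is past it; then let the gate come up again behind the tray. Push only: do not lift or tip the tray, keep the plaque in it, and leave the brush, the tape roll and the loose tile where they are.

Things in the scene. Friction and masses are not known exactly. Their poses are not given: they have to be found in the camera images.
- chute: Fixed plywood chute, 360 x 104 mm. Origin: on the table under the middle of the lane at the gate. x: along the lane, the way the tray must travel; z up; y left of travel (robot's side, where the press bar is). Deck 50 mm above the table, from x = -210 (open entry) to +130 mm. Lane 80 mm wide (y -40 to +40) between rails 10 mm thick, tops 18 mm above the deck.
- end_stop (a point): Fixed point on the deck at the foot of the end stop's face, chute x = +130 mm, y = 0. The stop is a wooden block across the lane, 24 mm above the deck.
- gate_top (a point): Fixed point on the deck surface in mid-lane at chute x = 0, z = 50 mm, where the gate (steel blade 8 mm thick) comes up through a 14 mm slot across deck and rails. With the gate up its top edge rises from 6 mm above the deck at the right rail to 21 mm at the left rail, and stops the tray.
- gate (a joint): Angle of the spring gate, rad: 0 = up; grows as its bar is pressed down; hard stop at 0.32. Hinge along the chute's x at chute y = -70, z = 45 mm (outside the right rail). From 0.20 on the blade is level with the deck or below. It springs up when let go; at the bar about 2 N starts it, 4 to 5 N hold it down.
- press_bar (a point): Mid-point of the press bar's upper face (moves with the gate); gate up: chute x -72, y 80, z 95 mm. Bar: flat wooden strip 265 x 50 x 8 mm beside the left rail, chute x -205 to +60, y 60 to 112 mm; press it anywhere, a fingertip can slide along it. Height of its middle over the deck: gate at 0.20: 15 mm (bar level); at 0.27: 4 mm; at the hard stop: 4 mm below the deck.
- tray: Loose open wooden tray, 90 mm along its x, 76 mm across, 30 mm high, walls and floor 5 mm, about 0.25 kg, standing in the lane before the gate. Origin: centre of its underside. Its x axis points along the chute's x. Home against the end stop its origin is at chute x = +85 mm, its rear face at +40 mm.
- plaque: Loose oval clay plaque 50 x 70 x 9 mm lying in the tray, long way along the tray. Origin: centre of its underside.
- slip_brush: Bystander: upright shaving brush, 36 mm across, 92 mm high, on the table beyond the end stop. Origin: centre of its foot.
- tape_roll: Bystander: roll of masking tape, 98 mm across, 25 mm high, flat on the table on the far side of the chute. Origin: centre of its underside.
- clay_tile: Bystander: loose orange tile 60 x 86 x 8 mm, flat on the table on the robot's side of the chute near its end. Origin: centre of its underside.
There are look-alikes about, which are no part of the job. What is shaped like the plaque but yellow is not meant.

How it is judged (in metres and radians):
On the way, in this order (a step that is already met when the one before it is completed fails the run):
1. the gate is pressed down while the tray is still before it (value of joint gate above 0.195 rad and x of tray in the frame of chute below -0.045 m), for 0.1 s.
2. the whole tray has been pushed past the gate while the gate is held down (value of joint gate above 0.195 rad and x of tray in the frame of chute above 0.049 m), for 0.05 s.
At the end, for the whole second after the job is handed in: The tray lies flat in the lane within 6 mm of the end stop and at rest, the plaque lies flat in it, and the gate is up again behind it (below 0.03 rad) (x of tray in the frame of chute between 0.079 and 0.09 m and y of tray in the frame of chute between -0.006 and 0.006 m and z of tray in the frame of chute below 0.055 m and angle between the x axis of tray and the x axis of chute, either way round below 0.08 rad and linear speed of tray below 0.01 m/s and value of joint gate below 0.03 rad and horizontal distance between plaque and tray below 0.025 m and z of plaque in the frame of tray below 0.011 m); the robot touches nothing.
It fails at once if the gate is let up (under 0.19 rad) while the tray is over it (value of joint gate below 0.19 rad and x of tray in the frame of chute between -0.044 and 0.044 m).
It fails at once if the tray is lifted more than 8 mm off the deck (z of tray in the frame of chute above 0.058 m).
It fails at once if the tray is tipped (angle between tray's own z axis and vertical above 0.15 rad).
It fails at once if the plaque leaves the tray's floor (z of plaque in the frame of tray above 0.02 m).
It fails at once if the brush, the tape roll or the loose tile is moved more than 15 mm (distance of any of slip_brush, tape_roll, clay_tile from where it was at the start of the episode above 0.015 m).
It also fails if it takes over 38 s, if anything falls off the work surface, if the arm or the gripper's body presses on something with over 40 N, if the wrist force passes 120 N, or if a joint passes its speed limit or range.

## Working session

There is one attempt and no reset: what is moved stays moved. The work goes in short steps, Python scripts to look and compute and a tool call to move; the robot and the scene stay as the last step left them, time stands still between calls to the robot, and variables do not carry over. Pictures are saved under pics/ and viewed, at most 10 in all, crops included, and the job is handed in when it is done.

Besides the shell and the picture viewer there is one more tool, called as a command line: name --argument value ..., lists and objects as JSON in quotes. arm_command: Moves the arm, as the interface text tells. Its arguments: {"type":"object","properties":{"motion":{"type":"array"},"jaw":{"type":"number"},"newtons":{"type":"number"}},"required":["motion"]}

```bash
mkdir -p pics; ls; cat > h.py <<'E'
import numpy as np, cv2
from workcell import env
def ray(c,u,v):
    m=env.camera_model(c); x=(u-m['cx'])/m['fx']; y=(v-m['cy'])/m['fy']
    X,Y=x,y
    for _ in range(20):
        s=1+m['k1']*(X*X+Y*Y); X,Y=x/s,y/s
    return np.array(m['eye'],float),np.array(m['rotation'],float),np.array([X,Y,1.])
def at_z(c,u,v,z):
    e,R,d=ray(c,u,v); w=R@d; return e+w*(z-e[2])/w[2]
def at_d(c,u,v,dep):
    e,R,d=ray(c,u,v); return e+R@d*dep
E
python3 - <<'E'
from h import *
np.set_printoptions(precision=1,suppress=True)
print(env.state()['ee_rot'],env.state()['ee_pos'])
for c in ('top','scene'):
    p,d=env.grab_frame(c); cv2.imwrite(f'pics/{c}0.png',p); np.save(f'{c}d.npy',d)
    m=env.camera_model(c); print(c,m['eye'],m['fx'])
    for t in ('chute','end_stop','gate_top','press_bar','tray','plaque','slip_brush','tape_roll','clay_tile'):
        for r in env.pinpoint(c,t)[:2]:
            u,v=r['location']; dd=d[int(v),int(u)]
            print(t,round(r['score'],2),np.array([u,v]),at_d(c,u,v,dd), at_z(c,u,v,50)[:2])
E
```

```text
pics
[-179.9   -0.   165.8] [140.9 557.  227.1]
top [ 415.4  -38.6 1261.1] 505.173150912957Traceback (most recent call last):
  File "<stdin>", line 10, in <module>
  File "h.py", line 10, in at_z
    e,R,d=ray(c,u,v); w=R@d; return e+w*(z-e[2])/w[2]
                                                 ~^^^
IndexError: invalid index to scalar variable.
```

```bash
python3 - <<'E'
s=open('h.py').read()
s=s.replace("np.array(m['rotation'],float)","Rotation.from_euler('xyz',m['rotation'],degrees=True).as_matrix()").replace("from workcell","from scipy.spatial.transform import Rotation\nfrom workcell")
open('h.py','w').write(s)
E
python3 - <<'E'
from h import *
np.set_printoptions(precision=1,suppress=True)
for c in ('top','scene'):
    p,d=env.grab_frame(c); cv2.imwrite(f'pics/{c}0.png',p); np.save(f'{c}d.npy',d)
    m=env.camera_model(c); print(c,m)
    for t in ('chute','end_stop','gate_top','press_bar','tray','plaque','slip_brush','tape_roll','clay_tile'):
        for r in env.pinpoint(c,t)[:2]:
            u,v=r['location']; dd=d[int(v),int(u)]
            print(t,round(r['score'],2),np.array([u,v]),at_d(c,u,v,dd), at_z(c,u,v,50)[:2])
E
```

```text
top {'fx': 505.173150912957, 'fy': 505.173150912957, 'cx': 312.55628914777014, 'cy': 239.63215822987638, 'k1': 0.0009048758671990217, 'eye': array([ 415.4,  -38.6, 1261.1]), 'rotation': array([-171.5,   -0.2,  -91. ])}
end_stop 0.91 [266.2 243.4] [589.2  67.2  50. ] [589.2  67.2]
gate_top 0.88 [314.5 258.1] [549.6 -48.9  66.8] [551.4 -49. ]
press_bar 0.93 [338.3 293.5] [ 463.7 -101.8   95.5] [ 465.5 -104.3]
tray 0.65 [357.5 266. ] [ 529.  -150.6   66. ] [ 530.6 -152.1]
plaque 0.79 [351.8 267.6] [ 525.9 -137.4   60.9] [ 526.9 -138.3]
plaque 0.58 [378.1 186.1] [ 737.9 -214.8    8.3] [ 727.1 -208.9]
slip_brush 0.57 [232.4 247.5] [578.2 146.3  67.3] [580.6 148.9]
slip_brush 0.48 [340.  295.8] [ 458.3 -105.5   96.7] [ 460.  -108.2]
tape_roll 0.57 [326.6 196.3] [715.4 -83.2   0.2] [703.5 -81.5]
clay_tile 0.88 [250.1 294.2] [469.1 110.4  13.3] [467.5 106.1]
scene {'fx': 473.1340139646189, 'fy': 473.1340139646189, 'cx': 314.5518460362111, 'cy': 242.71085314046223, 'k1': -0.007344974726062892, 'eye': array([274.7, 563.3, 837.4]), 'rotation': array([-138.5,   -0.6, -155.3])}
chute 0.63 [308.9 267.6] [538.4  -2.1  52.1] [539.1  -3.7]
end_stop 0.55 [274.1 287. ] [572.6  87.7  74.3] [582.1  72.6]
gate_top 0.61 [310.5 250. ] [555.5 -46.8  53.8] [556.9 -49.7]
gate_top 0.59 [259.4 331.6] [565.7 167.   29.5] [558.3 177. ]
press_bar 0.64 [362.2 228.3] [ 466.4 -119.4   93.5] [ 477.6 -159.3]
press_bar 0.55 [311.3 267.6] [534.7  -6.2  49.6] [534.5  -5.9]
tray 0.74 [314.5 333.9] [471.7 113.4   6.2] [461.3 137.1]
tray 0.72 [339.9 225.6] [ 522.1 -131.8   65.1] [ 527.  -145.4]
plaque 0.85 [412.4 211.9] [ 395.2 -304.4    7.6] [ 389. -260.]
plaque 0.77 [273.6 196.3] [ 733.2 -205.     9.2] [ 710.6 -167.2]
slip_brush 0.79 [261.2 329.1] [564.5 161.6  31.7] [557.9 170.8]
tape_roll 0.95 [258.4 232.8] [712.1 -86.2  -2.1] [685.  -45.9]
clay_tile 0.95 [314.2 336.7] [469.1 120.5   8.1] [459.3 142.9]
```

View pics/top0.png

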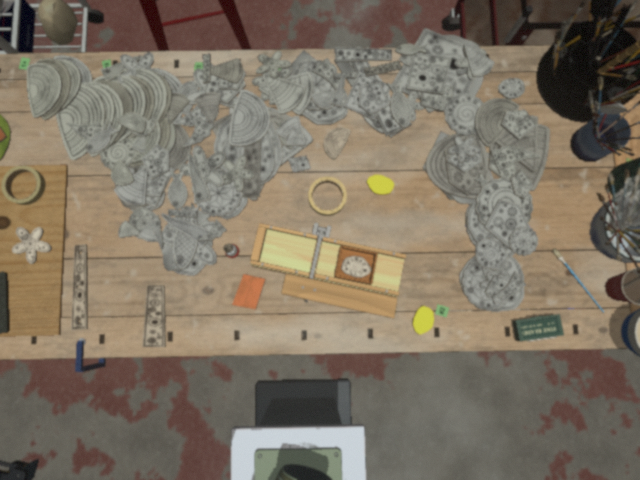

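View pics/scene0.png

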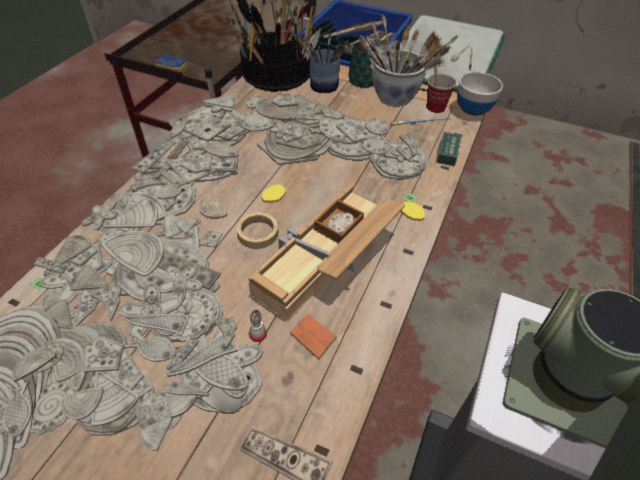

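The top view shows the chute running from the end stop (left, ~266,243) through the gate (~316,255) to the tray (~356,265). The bar is below it (~338,294), on the robot's side. The yellow ovals are decoys. I'll fit the chute pose and the tray's x to both depth maps.

```bash
cat > fit.py <<'E'
from h import *
from scipy.optimize import minimize
np.set_printoptions(precision=2,suppress=True)
def cloud(c,d):
    v,u=np.mgrid[0:480,0:640]; m=env.camera_model(c)
    pts=cv2.undistortPoints(np.stack([u,v],-1).reshape(-1,1,2).astype(float),np.array([[m['fx'],0,m['cx']],[0,m['fy'],m['cy']],[0,0,1]]),np.array([m['k1'],0,0,0,0]))[:,0]
    R=Rotation.from_euler('xyz',m['rotation'],degrees=True).as_matrix()
    P=(np.c_[pts,np.ones(len(pts))]*d.reshape(-1,1))@R.T+m['eye']
    return P[d.ravel()>0]
def model(p,P):
    a=p[2]; x=P[:,0]-p[0]; y=P[:,1]-p[1]
    x,y=np.cos(a)*x+np.sin(a)*y,-np.sin(a)*x+np.cos(a)*y
    z=np.zeros(len(x)); lane=(abs(y)<50)&(x>-210)&(x<150)
    z[lane]=50; z[lane&(abs(y)>40)]=68; z[lane&(x>130)]=74
    t=abs(x-p[3]); z[(t<45)&(abs(y)<38)]=80; z[(t<40)&(abs(y)<33)]=57
    b=(x>-205)&(x<60)&(y>55)&(y<105); z[b]=95+.2*(y[b]-80)
    return z
def fit(c,d,p0=(550,-49,np.radians(71.6),-103)):
    P=cloud(c,d); r=np.hypot(P[:,0]-540,P[:,1]+70); P=P[(r<230)&(P[:,2]<130)]
    f=lambda p:np.mean(np.minimum(abs(P[:,2]-p[4]-model(p,P)),20))
    p=np.r_[p0,0]; best=None
    for k in range(4):
        s=np.vstack([p]+[p+np.diag([6,6,.04,8,3])[i]*(1 if k%2 else -1) for i in range(5)])
        o=minimize(f,p,method='Nelder-Mead',options=dict(initial_simplex=s,maxiter=800)); p=o.x
    return p,o.fun
if __name__=='__main__':
    for c in('top','scene'):
        p,e=fit(c,np.load(c+'d.npy')); print(c,p[:2],np.degrees(p[2]),p[3:],e)
    print(env.state()['time_s'])
E
python3 fit.py
```

```text
top [554.77 -51.04] 76.8028586062678 [-97.21   0.91] 3.4414522875823335
scene [552.3  -50.07] 76.768317060729 [-98.08   1.1 ] 5.475070872546579
1.1
```

arm_command --motion '[{"offset": [0, 0, 0], "spin": 0.17}, {"offset": [0, 0, 0], "spin": 0.17}, {"offset": [0, 0, 0], "spin": 0.17}, {"offset": [0, 0, 0], "spin": 0.17}, {"offset": [0, 0, 0], "spin": 0.17}]' --jaw 0.062

```text
time_s: 1.72
ee_pos: [141.0, 557.5, 228.0]
ee_rot: [180.0, -0.0, 116.8]
force: [-0.8, 0.3, -0.3]
gripper_width: 62.1
gripper_force: 0.0
```

arm_command --motion '[{"offset": [0, 0, 0], "spin": 0.17}, {"offset": [0, 0, 0], "spin": 0.17}, {"offset": [0, 0, 0], "spin": 0.17}, {"offset": [0, 0, 0], "spin": 0.19}, {"offset": [0, 0, 0], "spin": 0.0}]'

```text
time_s: 2.35
ee_pos: [141.0, 557.4, 228.0]
ee_rot: [-180.0, -0.0, 77.3]
force: [0.1, 0.6, 0.5]
gripper_width: 62.4
gripper_force: 0.0
```

arm_command --motion '[{"offset": [-0.045, 0.033, 0], "spin": 0.0}, {"offset": [-0.045, 0.033, 0], "spin": 0.0}, {"offset": [-0.045, 0.033, 0], "spin": 0.0}, {"offset": [-0.045, 0.033, 0], "spin": 0.0}, {"offset": [-0.045, 0.033, 0], "spin": 0.0}]'

```text
time_s: 2.98
ee_pos: [252.3, 299.8, 228.2]
ee_rot: [180.0, -0.0, 77.4]
force: [0.5, 0.3, 0.5]
gripper_width: 61.8
gripper_force: 0.0
```

arm_command --motion '[{"offset": [-0.045, 0.033, 0], "spin": 0.0}, {"offset": [-0.045, 0.033, 0], "spin": 0.0}, {"offset": [-0.045, 0.033, 0], "spin": 0.0}, {"offset": [-0.045, 0.033, 0], "spin": 0.0}, {"offset": [-0.045, 0.033, 0], "spin": 0.0}]'

```text
time_s: 3.6
ee_pos: [363.1, 43.6, 228.4]
ee_rot: [179.9, -0.0, 77.3]
force: [0.6, 0.3, 0.7]
gripper_width: 62.1
gripper_force: 0.0
```

arm_command --motion '[{"offset": [-0.045, 0.033, 0], "spin": 0.0}, {"offset": [-0.045, 0.033, 0], "spin": 0.0}, {"offset": [-0.045, 0.033, 0], "spin": 0.0}, {"offset": [-0.045, 0.033, 0], "spin": 0.009}, {"offset": [0, 0, 0], "spin": 0.0}]'

```text
time_s: 4.22
ee_pos: [452.4, -162.6, 227.6]
ee_rot: [180.0, 0.0, 76.6]
force: [-0.3, 1.0, -0.0]
gripper_width: 62.3
gripper_force: 0.0
```

arm_command --motion '[{"offset": [-0.043, 0.035, 0], "spin": 0.0}, {"offset": [0, 0, 0.035], "spin": 0.0}, {"offset": [0, 0, 0.035], "spin": 0.0}, {"offset": [0, 0, 0.027], "spin": 0.0}, {"offset": [0, 0, 0], "spin": 0.0}]'

```text
time_s: 4.85
ee_pos: [473.7, -207.9, 129.4]
ee_rot: [-179.7, -0.1, 76.8]
force: [0.3, 0.3, 0.9]
gripper_width: 62.0
gripper_force: 0.0
```

```bash
python3 - <<'E'
from fit import *
s=env.state(); print(s['ee_pos'],s['ee_rot'],s['force'])
p,d=env.grab_frame('scene'); q,dt=env.grab_frame('top')
cv2.imwrite('pics/a.png',np.hstack([cv2.resize(p[150:330,220:440],(440,360),interpolation=3),cv2.resize(q[210:330,240:420],(360,360),fx=1,fy=1)[:, :360]]))
P=cloud('top',dt); 
o=np.array([553.5,-50.5]);a=np.radians(76.8)
w=np.array(s['ee_pos'][:2])-o; print('tcp chute',np.cos(a)*w[0]+np.sin(a)*w[1],-np.sin(a)*w[0]+np.cos(a)*w[1])
E
```

```text
[ 473.66 -207.93  129.37] [-179.71   -0.08   76.77] [0.31 0.33 0.91]
tcp chute -171.4991527182164 41.78511607491421
```

View pics/a.png

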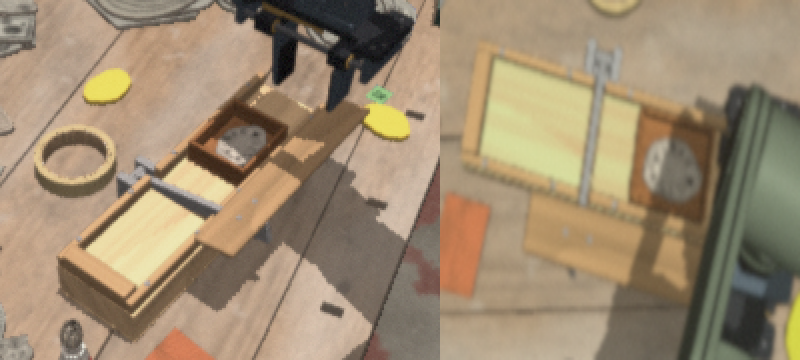

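The view shows one finger over the lane behind the tray and the other over the bar. Next I press down.

arm_command --motion '[{"offset": [-0.002, 0.004, 0.01], "spin": 0.0}, {"offset": [0, 0, 0.015], "spin": 0.0}, {"offset": [0, 0, 0.015], "spin": 0.0}, {"offset": [0, 0, 0.012], "spin": 0.0}, {"offset": [0, 0, 0], "spin": 0.0}]'

```text
time_s: 5.58
ee_pos: [477.6, -211.9, 77.7]
ee_rot: [-179.8, -0.0, 76.6]
force: [-2.5, 1.0, 4.5]
gripper_width: 62.1
gripper_force: 1.8
```

arm_command --motion '[{"offset": [0, 0, 0.007], "spin": 0.0}, {"offset": [0, 0, 0], "spin": 0.0}, {"offset": [0, 0, 0], "spin": 0.0}]'

```text
time_s: 5.95
ee_pos: [478.6, -212.3, 72.1]
ee_rot: [-180.0, -0.0, 76.6]
force: [-2.1, 1.1, 4.0]
gripper_width: 61.8
gripper_force: 2.0
```

```bash
python3 - <<'E'
from fit import *
s=env.state(); print(s['ee_pos'],s['ee_rot'],s['force'])
p,d=env.grab_frame('scene'); q,dt=env.grab_frame('top')
cv2.imwrite('pics/b.png',cv2.resize(p[150:330,220:440],(733,600),interpolation=3))
o=np.array([553.5,-50.5]);a=np.radians(76.8)
for c,D in(('top',dt),('scene',d)):
    P=cloud(c,D);w=P[:,:2]-o;X=np.cos(a)*w[:,0]+np.sin(a)*w[:,1];Y=-np.sin(a)*w[:,0]+np.cos(a)*w[:,1]
    for y in(65,75,85,95,105):
        m=(abs(X)<50)&(abs(Y-y)<4)&(P[:,2]>25)&(P[:,2]<120); print(c,y,np.median(P[m,2]) if m.any() else 0,m.sum())
    m=(abs(X-50)<40)&(abs(Y)<30);print('deck',np.median(P[m,2]))
    m=(abs(X)<3)&(abs(Y)<35);print('gate',np.percentile(P[m,2],[10,50,90]))
E
```

```text
[ 478.61 -212.3    72.12] [-179.99   -0.01   76.62] [-2.11  1.13  3.98]
top 65 57.87474358645886 139
top 75 58.28994937479706 141
top 85 56.9800692137004 146
top 95 57.34529160473653 143
top 105 56.692875403093126 144
deck 50.24781643920687
gate [43.83 46.89 50.29]
scene 65 58.76837287689932 78
scene 75 58.354646269167915 143
scene 85 57.84832843161587 143
scene 95 57.36518031361345 140
scene 105 56.92128944119378 154
deck 50.39326227192305
gate [45.3  47.67 49.46]
```

View pics/b.png

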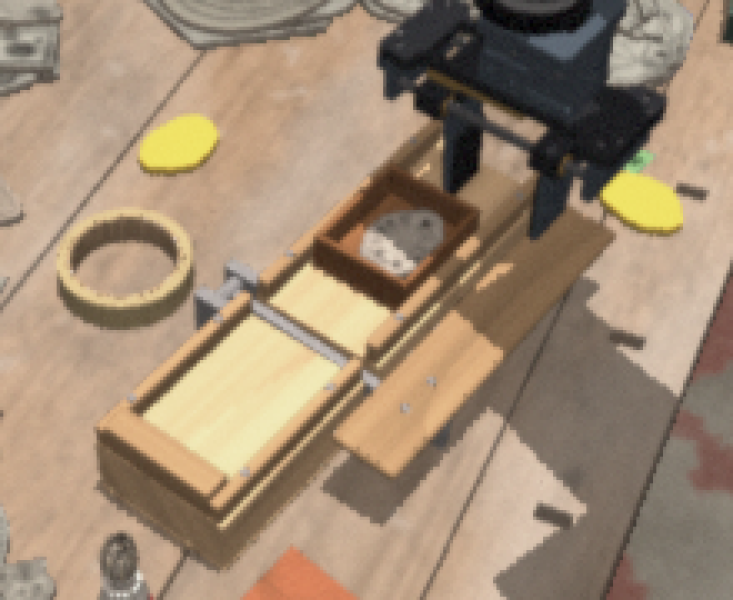

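The gate is down: the blade is below the deck and the bar sits at about 58 mm, so roughly 0.245 rad. The tray is clear of the finger. I'll push a little deeper and start feeding.

arm_command --motion '[{"offset": [0.006, 0, 0.002], "spin": -0.003}, {"offset": [0.006, 0, 0], "spin": 0.0}, {"offset": [0.008, 0, 0], "spin": 0.0}, {"offset": [0.008, 0, 0], "spin": 0.0}, {"offset": [0.008, 0, 0], "spin": 0.0}]'

```text
time_s: 6.68
ee_pos: [487.7, -177.5, 70.3]
ee_rot: [179.9, 0.1, 76.8]
force: [-2.1, -4.9, 4.8]
gripper_width: 61.9
gripper_force: 3.2
```

arm_command --motion '[{"offset": [0.01, 0, 0], "spin": 0}, {"offset": [0.01, 0, 0], "spin": 0.0}, {"offset": [0.01, 0, 0], "spin": 0.0}, {"offset": [0.01, 0, 0], "spin": 0.0}, {"offset": [0.0, 0, 0], "spin": 0.0}]'

```text
time_s: 7.3
ee_pos: [496.8, -137.3, 70.1]
ee_rot: [179.9, -0.1, 76.8]
force: [1.0, -0.2, 3.2]
gripper_width: 61.9
gripper_force: 1.8
```

```bash
cat > chk.py <<'E'
from fit import *
s=env.state(); print(s['ee_pos'],s['ee_rot'],s['force'],s['time_s'])
d=env.grab_frame('scene')[1]
o=np.array([553.5,-50.5]);a=np.radians(76.8);w=np.array(s['ee_pos'][:2])-o
print('tcp',np.cos(a)*w[0]+np.sin(a)*w[1],-np.sin(a)*w[0]+np.cos(a)*w[1])
P=cloud('scene',d);w=P[:,:2]-o;X=np.cos(a)*w[:,0]+np.sin(a)*w[:,1];Y=-np.sin(a)*w[:,0]+np.cos(a)*w[:,1]
m=(abs(X-15)<40)&(abs(Y-90)<10)&(P[:,2]>25)&(P[:,2]<120); print('bar',np.median(P[m,2]))
for y in(-30,-15,15,30):
    m=(abs(Y-y)<5)&(P[:,2]>74)&(P[:,2]<86)&(X<129); print(y,'tray rim x',np.percentile(X[m],[2,98]) if m.any() else 0)
E
python3 chk.py
```

```text
[ 496.84 -137.33   70.15] [179.93  -0.07  76.81] [ 0.98 -0.17  3.22] 7.3
tcp -97.47005540761334 35.33289724063573
bar 54.99632245718715
-30 tray rim x [-761.3    11.37]
-15 tray rim x [-865.04   11.13]
15 tray rim x [-875.37   10.93]
30 tray rim x [-868.83   10.  ]
```

arm_command --motion '[{"offset": [0.01, 0, 0], "spin": 0}, {"offset": [0.012, 0, 0], "spin": 0.0}, {"offset": [0.012, 0, 0], "spin": 0.0}, {"offset": [0.012, 0, 0], "spin": 0.0}, {"offset": [0.012, 0, 0], "spin": 0.0}]'

```text
time_s: 7.98
ee_pos: [509.2, -82.4, 70.1]
ee_rot: [180.0, 0.1, 76.8]
force: [-1.9, -5.3, 5.6]
gripper_width: 62.1
gripper_force: 3.4
```

arm_command --motion '[{"offset": [0.012, 0, 0], "spin": 0}, {"offset": [0.01, 0, 0], "spin": 0.0}, {"offset": [0.01, 0, 0], "spin": 0.0}, {"offset": [0.008, 0, 0], "spin": 0.0}, {"offset": [0.0, 0, 0], "spin": 0.0}]'

```text
time_s: 8.6
ee_pos: [518.3, -42.5, 69.8]
ee_rot: [-180.0, -0.0, 76.8]
force: [-0.1, -0.7, 4.5]
gripper_width: 61.7
gripper_force: 1.9
```

```bash
python3 chk.py
```

```text
[518.3  -42.52  69.84] [-179.97   -0.01   76.81] [-0.11 -0.7   4.47] 8.6
tcp -0.26744235874884215 36.092280847544195
bar 55.11195052951871
-30 tray rim x [ 20.91 109.2 ]
-15 tray rim x [ 18.14 109.66]
15 tray rim x [-751.92  108.37]
30 tray rim x [-863.67  107.93]
```

arm_command --motion '[{"offset": [0.006, 0, 0], "spin": 0}, {"offset": [0.005, 0, 0], "spin": 0.0}, {"offset": [0.004, 0, 0], "spin": 0.0}, {"offset": [0.003, 0, 0], "spin": 0.0}, {"offset": [0.002, 0, 0], "spin": 0.0}]'

```text
time_s: 9.28
ee_pos: [522.6, -23.9, 69.8]
ee_rot: [-180.0, 0.1, 76.8]
force: [-0.1, -4.9, 5.5]
gripper_width: 62.3
gripper_force: 3.1
```

arm_command --motion '[{"offset": [0.001, 0, 0], "spin": 0}, {"offset": [0, 0, 0], "spin": 0.0}]'

```text
time_s: 9.52
ee_pos: [522.9, -22.9, 69.8]
ee_rot: [-180.0, 0.0, 76.8]
force: [-2.0, -4.5, 4.5]
gripper_width: 62.0
gripper_force: 3.0
```

```bash
python3 chk.py
```

```text
[522.87 -22.88  69.8 ] [-179.95    0.04   76.8 ] [-1.95 -4.54  4.48] 9.525
tcp 19.89513509118794 36.12290933947797
bar 54.96144497811292
-30 tray rim x [ 41.19 127.32]
-15 tray rim x [ 40.   128.76]
15 tray rim x [-751.76  127.71]
30 tray rim x [-753.74  127.05]
```

arm_command --motion '[{"offset": [0.001, 0, 0], "spin": 0}, {"offset": [0.001, 0, 0], "spin": 0.0}, {"offset": [0, 0, 0], "spin": 0.0}]'

```text
time_s: 9.95
ee_pos: [523.4, -20.9, 69.8]
ee_rot: [-180.0, 0.0, 76.8]
force: [-1.5, -5.1, 3.8]
gripper_width: 62.3
gripper_force: 3.2
```

arm_command --motion '[{"offset": [0.001, 0, 0], "spin": 0}, {"offset": [0.001, 0, 0], "spin": 0.0}, {"offset": [0, 0, 0], "spin": 0.0}]'

```text
time_s: 10.32
ee_pos: [523.4, -20.6, 69.9]
ee_rot: [-179.9, 0.2, 76.8]
force: [-2.6, -11.6, 5.6]
gripper_width: 62.0
gripper_force: 6.7
```

arm_command --motion '[{"offset": [-0.003, 0, 0], "spin": 0}, {"offset": [0, 0, 0], "spin": 0}, {"offset": [0, 0, -0.008], "spin": 0.0}, {"offset": [0, 0, -0.012], "spin": 0.0}, {"offset": [0, 0, -0.015], "spin": 0.0}]'

```text
time_s: 10.95
ee_pos: [523.7, -21.4, 105.9]
ee_rot: [180.0, -0.0, 76.8]
force: [0.5, 0.5, 0.6]
gripper_width: 61.9
gripper_force: 0.5
```

arm_command --motion '[{"offset": [0, 0, -0.02], "spin": 0}, {"offset": [0, 0, -0.04], "spin": 0}, {"offset": [0, 0, -0.04], "spin": 0.0}, {"offset": [-0.05, 0, 0], "spin": 0.0}, {"offset": [-0.05, 0, 0], "spin": 0.0}]'

```text
time_s: 11.58
ee_pos: [500.1, -119.4, 206.2]
ee_rot: [179.9, -0.0, 76.9]
force: [0.3, -0.1, -0.2]
gripper_width: 62.3
gripper_force: 0.0
```

arm_command --motion '[{"offset": [-0.05, 0, 0], "spin": 0}, {"offset": [-0.05, 0, 0], "spin": 0}, {"offset": [0, 0, 0], "spin": 0.0}]'

```text
time_s: 11.95
ee_pos: [476.6, -218.6, 205.3]
ee_rot: [-180.0, 0.0, 76.5]
force: [0.3, 1.0, -0.3]
gripper_width: 61.8
gripper_force: 0.0
```

```bash
python3 chk.py; python3 - <<'E'
from h import *
p,_=env.grab_frame('scene'); cv2.imwrite('pics/c.png',cv2.resize(p[150:330,220:440],(733,600),interpolation=3))
E
```

```text
[ 476.59 -218.63  205.29] [-179.96    0.02   76.53] [ 0.27  1.   -0.3 ] 11.95
tcp -181.25291311147978 36.484602017969976
bar 98.59819541152768
-30 tray rim x [-853.54  126.23]
-15 tray rim x [-867.95  128.63]
15 tray rim x [-873.71  128.33]
30 tray rim x [-869.48  128.62]
```

View pics/c.png

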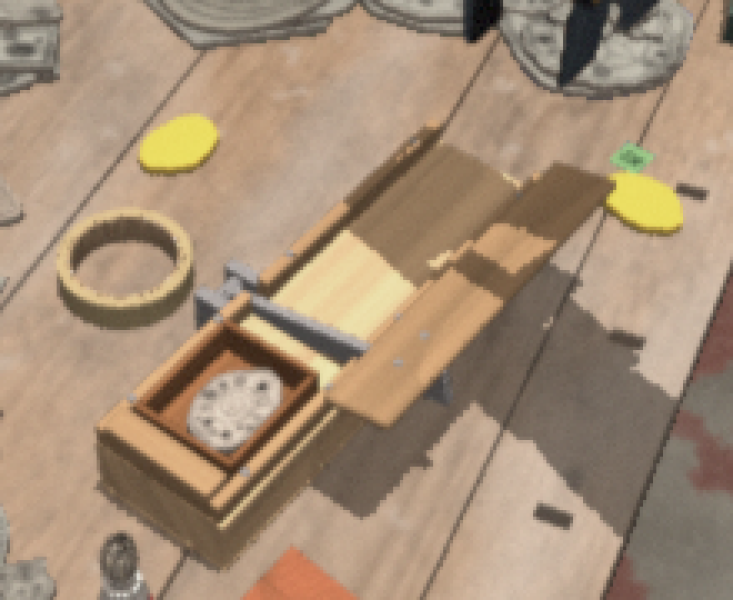

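The tray is against the end stop with the plaque flat in it, the gate is up behind it, and the robot is clear. I'm handing it in.

```bash
python3 -c "
from workcell import env
print(env.job_done())"
```

```text
the job is handed in; nothing more can be done
None
```

I handed the job in at about 12 s of the 38 s allowed. The last picture shows the tray home against the end stop with the plaque flat in it, the gate up behind it and the robot clear, but no verdict came back.

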